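# Reset the pivot tension of a bench magnifier

## Robot

A 6-joint arm with a two-finger parallel gripper is mounted at the origin on a cart in front of the work surface, level with it; the furniture and walls round the work are solid. World frame = base frame: x ahead of the robot, y to its left, z up, the work surface at z = 0. Lengths are in m, angles in degrees, forces in N, time in s.
With the tool pointing down it reaches from about 0.3 to 0.75 m from the base axis. Payload 8.5 kg.
Tool frame: the origin (TCP) lies at the very end of the fingers, on their centre line; the grasp point (between the pads) lies env.pinch_z behind it (env.pinch_z is the distance from the TCP to the grasp point, in m); z points along the fingers, y is the line along which they close (so a half turn about z gives the same grasp; the last joint's range is limited). The gripper opens to 85 mm and grips with 20 to 120 N. Pads are 22 mm wide; open, the fingers measure 114 mm over their backs; the gripper's body (76 mm by 85 mm) begins 54 mm behind the grasp point. The pads swing forward as they close: fully open they stand 13 mm farther back than shut.
Start: joints at [63.123, 21.807, 74.336, -0, 83.858, -12.336], TCP at [0.138, 0.532, 0.231] pointing down, gripper open.
Joint ranges: [-178.18, 178.18], [-50.72, 133.34], [12.68, 142.11], [-81.47, 261.47], [9.98, 163.14], [-165.26, 165.26]. Speed limits (degrees/s): [136.94, 136.94, 180, 180, 180, 180].

## Interface

Orientations are given as a 3x3 rotation matrix whose columns are the frame's x, y, z axes.
In Python, from rig import telemetry, get_image, env gives the robot as it stands. The module is installed in compiled form; this text tells all that it offers.
- The arm moves only by the tool apply_moves, never from a script. Its argument "series" is a list of rows, each a list of 7 numbers: the shift along the tool's x, y, z in mm, then the turn, a rotation vector about the tool's x, y, z in degrees, then the opening, from 0 (shut) to 1 (fully open). A call has 1 to 12 rows; each row shifts and turns the commanded pose from where the row before left it, along the tool's axes as they then stand; what a row does not reach is not made up. A row lasts 1/8 s, in which the tool goes at most 62.5 mm and 10.7 degrees, less where a joint would pass 70% of its speed; a pose out of reach is approached as far as the arm can. A call with a gripper value outside its range is refused whole. The fingers move at their own pace and stop on an object; "grip_force" is the grip in N (left out, the last holds). Time passes only in rows, so rows that do not move let the fingers close. It gives the time, the measured TCP pose, the force, the opening and the grip force at its end, in the units of the state.
- telemetry.observe(): the state, without advancing time (a new reading comes with each control period).
- get_image(name): name is "scene" or "top" or "wrist"; returns a dict with "frame" (420x560x3 uint8, red, green, blue), "z_map" (420x560 float32, m along the optical axis (not along the pixel's ray), 0 where there is no reading), "vertical_fov" (degrees; the focal length in pixels is half the picture's height over the tangent of half this angle, whatever the lens; pixels are square), "cx", "cy" (the principal point, pixels), "dist" ([k1, k2, p1, p2, k3] as OpenCV has them; the pictures are not rectified), "eye" and "attitude" of the camera in the world; the wrist camera has in their place "mount" (4x4, takes a point from camera to tool coordinates, whose origin is the TCP and whose axes are the flange's). Camera axes: x right, y up, looking along -z (the intrinsics and any distortion apply to the point x, -y, -z); pixel columns grow to the right and rows downward; lengths in m; the calibration is good to about 2 mm. A picture is of the moment at which its call begins: read the wrist's pose just before it.
- env.close_job(): hands the job in; it is judged then, once.
The state is a dict: "time_s": time; "q": joint angles; "qvel": joint speeds; "joint_efforts": joint torques, N m; "position": TCP position; "tool_rot": TCP orientation; "ft_force": force on the tool from outside, world axes, zero at the start; "wrist_torque": the same for the moment, N m; "grip_width": finger opening in m; "gripper_force": force on a finger pad.
Only numpy, scipy, OpenCV 4.12 (cv2) and the standard library are available. Lean on these libraries where they do the work, as an engineer would, in place of code of your own. Each camera call takes 0.05 s, during which the arm holds its last target. There are 200 camera calls.

## Task

The swivel of the bench magnifier has gone slack and needs its tension set afresh. Pull the push-on cap straight up off the top of the pillar and stand it, open side down, in the shallow metal tray; then turn the thumbscrew that was under it clockwise until it seats, and back it off a quarter turn. Finish while still holding the screw's head in the fingers at that setting, so that a colleague can nip up the grub screw, and leave the magnifier's arm and the other things on the desk where they are.

Things in the scene. Friction and masses are not known exactly. Their poses are not given: they have to be found in the camera images.
- stand: bench magnifier's stand, fixed: white foot 100 mm across, 18 mm high; pillar with a flange (38 mm across, top 104 mm above the desk) that the cap sits on. Under the cap: steel collar 29 mm across up to 119 mm above the desk, with four sprung balls (35 mm across them), then the thumbscrew. Origin on the pillar axis at desk height, z up; y points along the arm when swivel_arm reads 0.
- cap: grey push-on cap, a round cup 41.6 mm across, 53 mm high, about 30 g. Origin at the centre of its open mouth (lower end), z towards its closed top. It starts on the stand's flange (mouth 104, top 157 mm above the desk) over the thumbscrew. Sprung balls hold a lip in its mouth: a straight upward pull of 5 to 12 N snaps it off in some 5 mm; it must then rise 50 mm to clear the screw.
- tray: shallow empty metal instrument tray, fixed to the desk: 130 mm (its x) by 160 mm (its y) outside, rim 17 mm high in all, walls 3 mm, inner floor 3 mm above the desk. Origin at the centre of its underside.
- tension_screw (a joint): turn of the thumbscrew in rad about the upward axis: 0 = seated (hard stop), growing as it is unscrewed, anticlockwise from above (right-hand thread: clockwise tightens). It starts 1.3 to 2.8 rad out. Drag about 0.05 N m; it stays where it is left. At the stop it turns no further and fingers slip round the head without harm. A quarter turn off the seat is 1.57.
- screw_head (a point): middle of the thumbscrew's black fluted head, on its upright axis: 24 mm across, 15 mm high (7.5 mm above and below this point); grip it at any yaw. The point is 142.5 mm above the desk when seated and climbs 1.5 mm a turn. Below the head is a shank 16 mm across, 12 mm long, with a 4 mm cone,, down to the collar.
- swivel_arm (a joint): swing of the magnifier's arm about the pillar in rad, positive anticlockwise from above; the slack arm swings at a light touch (0.05 N m). It lies 80 to 100 mm above the desk, below the cap.
- lens_centre (a point): centre of the magnifier's round lens, at the arm's end 160 mm from the pillar axis, 90 mm above the desk; its rim is 102 mm across.
- pen_torch: white pen torch, 137 mm long, lying nearer the robot than the stand; a bystander, origin at its underside
- occluder: black paddle-shaped occluder, 206 mm long, lying flat near the desk's front edge; a bystander, origin at its underside
- screwdriver: small screwdriver, 124 mm long, lying nearer the robot than the tray; a bystander, origin at its underside
- eye_drops_a: eye-drop bottle, 25 mm wide, 65 mm high, behind the tray; a bystander, origin at its underside
- eye_drops_b: eye-drop bottle, 25 mm wide, 65 mm high, behind the tray; a bystander, origin at its underside
- contact_case: contact lens case with two round caps, 28 x 62 x 16 mm, lying to the right behind the stand; a bystander, origin at its underside
There are look-alikes about, which are no part of the job. Leave any green or red look-alike of the cap alone.

How it is judged:
By the outcome, as a careful person would: the job done as asked, in the order asked, and still so for the second after the job is handed in, while the arm keeps its last pose, push and grip.
It also fails if it takes over 58 s, if anything falls off the work surface, if the arm or the gripper's body presses on something with over 40 N, if the wrist force passes 120 N, or if a joint passes its speed limit or range.

## Working session

There is one attempt and no reset: what is moved stays moved. The work goes in short steps, Python scripts to look and compute and a tool call to move; the robot and the scene stay as the last step left them, time stands still between calls to the robot, and variables do not carry over. Pictures are saved under pics/ and viewed, at most 10 in all, crops included, and the job is handed in when it is done.

Besides the shell and the picture viewer there is one more tool, called after "Request:" as name([rows], argument=value, ...), one row to a line, values as JSON. apply_moves: Moves the arm, as the interface text tells. Its arguments: {"type":"object","properties":{"series":{"type":"array"},"grip_force":{"type":"number"}},"required":["series"]}

```bash
mkdir -p pics; cat > h.py <<'E'
import numpy as np, cv2
from rig import telemetry, get_image, env
def cam(name):
    s=telemetry.observe(); im=get_image(name)
    h=im["frame"].shape[0]; f=h/2/np.tan(np.radians(im["vertical_fov"])/2)
    K=np.array([[f,0,im["cx"]],[0,f,im["cy"]],[0,0,1]])
    if name=="wrist":
        R=np.array(s["tool_rot"]);M=np.array(im["mount"]);A=R@M[:3,:3];e=np.array(s["position"])+R@M[:3,3]
    else: A=np.array(im["attitude"]);e=np.array(im["eye"])
    if A.shape!=(3,3): raise ValueError(A.shape)
    return dict(im=im["frame"],z=im["z_map"],K=K,d=np.array(im["dist"],float),A=A,e=e)
def rays(c,px):
    u=cv2.undistortPoints(np.array(px,float).reshape(-1,1,2),c["K"],c["d"]).reshape(-1,2)
    return np.c_[u[:,0],-u[:,1],-np.ones(len(u))]@c["A"].T
def onplane(c,px,z):
    r=rays(c,px); return c["e"]+r*((z-c["e"][2])/r[:,2])[:,None]
def cloud(c):
    h,w=c["z"].shape; px=np.stack(np.meshgrid(np.arange(w),np.arange(h)),-1).reshape(-1,2)
    return (c["e"]+rays(c,px)*c["z"].reshape(-1,1)).reshape(h,w,3)
def save(n,im): cv2.imwrite("pics/"+n,im[...,::-1])
E
python3 - <<'E'
from h import *
print(telemetry.observe(), env.pinch_z)
for n in("scene","top"):
    c=cam(n); save(n+"0.png",c["im"]); print(n,c["e"],c["A"].round(3).tolist(),c["d"])
E
```

```text
{'time_s': 0.0, 'q': array([ 6.31223254e+01,  2.18422201e+01,  7.43844680e+01, -4.85379008e-04,
        8.38566747e+01, -1.23328213e+01]), 'qvel': array([ 0.02776872, -0.02785819, -0.02579323, -0.00132988, -0.10305337,
        0.01199749]), 'joint_efforts': array([-1.50932854e-03, -4.48468995e+01, -2.31267840e+01, -3.31651036e-04,
        4.86966746e-03, -9.12215370e-07]), 'position': array([0.13797184, 0.53212101, 0.23070192]), 'tool_rot': array([[-9.67951467e-01,  2.51136485e-01, -6.50253330e-04],
       [ 2.51137144e-01,  9.67950640e-01, -1.30158902e-03],
       [ 3.02536636e-04, -1.42317777e-03, -9.99998942e-01]]), 'ft_force': array([ 0.1526831 ,  0.14302501, -0.15400931]), 'wrist_torque': array([-0.02156327,  0.04511031, -0.00245684]), 'gripper_force': 0.0, 'grip_width': 0.08531776510893793} 0.0187
scene [-0.13319795 -0.65332302  0.55311979] [[0.585, 0.424, -0.692], [-0.811, 0.312, -0.495], [0.006, 0.85, 0.526]] [-0.10878083  0.          0.          0.          0.        ]
top [ 0.26688264 -0.2313764   1.29068585] [[-0.024, 0.982, -0.186], [-1.0, -0.02, 0.02], [0.016, 0.187, 0.982]] [-0.08610132  0.          0.          0.          0.        ]
```

View pics/scene0.png

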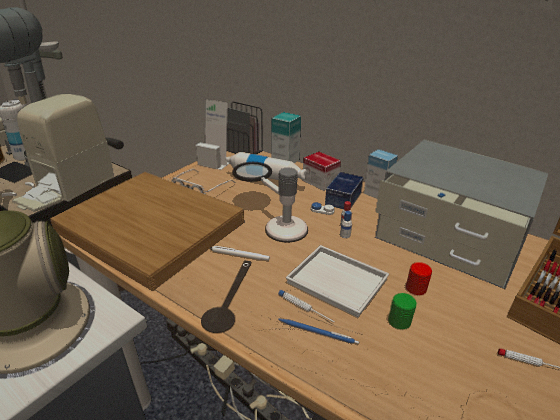

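View pics/top0.png

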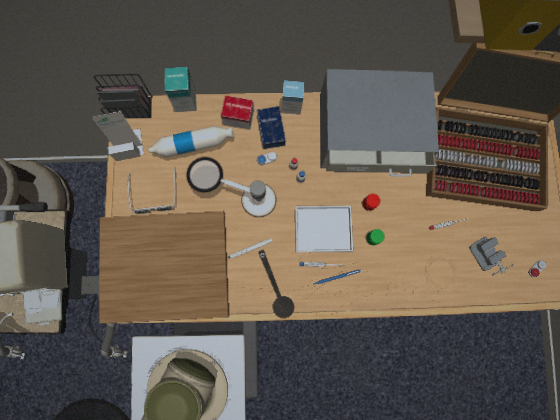

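The scene view shows the grey cap on the pillar at (288,180), the lens at (252,170) and the tray at (337,280). Red and green cups stand at (419,278) and (402,311). In the top view the cap is at (258,188), the foot at (258,200), the lens at (205,174) and the tray at (324,229). The only cap-like things are the grey cup (scene 288,180), the red one (419,278) and the green one (402,311). The grey one fits because it sits on the magnifier pillar, and I'll confirm it in a crop.

```bash
python3 - <<'E'
from h import *
crops=[]
for n,(u,v) in(("scene",(288,190)),("top",(258,190))):
    c=cam(n); P=cloud(c); b=c["im"]
    z=P[...,2]; print(n,"base px depth-based desk z med", np.median(z[abs(z)<.03]))
    r=P[v-40:v+50,u-30:u+30].reshape(-1,3)
    for lo,hi in((.15,.165),(.110,.150),(.01,.025)):
        m=(r[:,2]>lo)&(r[:,2]<hi); q=r[m]
        if len(q)>5: print(lo,len(q),q.mean(0).round(4),q.min(0).round(4),q.max(0).round(4))
    crops.append(cv2.resize(b[v-40:v+50,u-70:u+50],(480,360),interpolation=cv2.INTER_CUBIC)[:, :390])
    if n=="top":
        # cap top circle, foot, lens, tray via image
        hsv=cv2.cvtColor(b,cv2.COLOR_RGB2HSV)
        for nm,lo,hi,box in(("foot",(0,0,150),(179,45,255),(235,170,285,225)),("tray",(0,0,120),(179,60,255),(285,195,365,262))):
            x0,y0,x1,y1=box;m=cv2.inRange(hsv,lo,hi)[y0:y1,x0:x1]
            k=max(cv2.findContours(m,0,2)[0],key=cv2.contourArea)+[x0,y0]
            if nm=="tray": R=cv2.boxPoints(cv2.minAreaRect(k)); p=onplane(c,R,.017); print(nm,R.tolist(),p.round(4).tolist(),p.mean(0))
            else: e=cv2.fitEllipse(cv2.convexHull(k)); print(nm,e,onplane(c,[e[0]],.018))
        # lens ring
        x0,y0,x1,y1=180,150,226,198;m=((P[...,2]>.07)&(P[...,2]<.12))[y0:y1,x0:x1].astype('uint8')
        k=np.vstack([i for i in cv2.findContours(m,0,2)[0]])+[x0,y0];(cc,rr)=cv2.minEnclosingCircle(k);print("lens",cc,rr,onplane(c,[cc],.09))
save("crop0.png",np.hstack(crops))
E
```

```text
scene base px depth-based desk z med 0.000954002880750815
0.15 176 [ 0.5327 -0.2115  0.1568] [ 0.5164 -0.2299  0.1502] [ 0.559 -0.187  0.161]
0.11 303 [ 0.5251 -0.2159  0.1302] [ 0.5151 -0.2296  0.1101] [ 0.5503 -0.1884  0.1499]
0.01 841 [ 0.5863 -0.1887  0.0168] [ 0.4866 -0.2575  0.01  ] [0.9163 0.127  0.025 ]
top base px depth-based desk z med -0.0001591614409615083
0.15 196 [ 0.5377 -0.2067  0.1564] [ 0.5173 -0.2274  0.1501] [ 0.5587 -0.1877  0.1619]
0.11 51 [ 0.5223 -0.2092  0.1301] [ 0.5167 -0.2273  0.1106] [ 0.5356 -0.1871  0.1491]
0.01 670 [ 0.5516 -0.213   0.0155] [ 0.4179 -0.2589  0.01  ] [ 0.6842 -0.1584  0.025 ]
foot ((258.66546630859375, 199.7213592529297), (30.199756622314453, 32.81657028198242), 72.09078979492188) [[ 0.53371028 -0.20765086  0.018     ]]
tray [[294.71478271484375, 206.02621459960938], [351.4666748046875, 204.86801147460938], [352.410888671875, 251.13446044921875], [295.65899658203125, 252.29266357421875]] [[0.5129, -0.3129, 0.017], [0.5129, -0.4804, 0.017], [0.3767, -0.4757, 0.017], [0.3774, -0.3114, 0.017]] [ 0.44498403 -0.39507813  0.017     ]
lens (206.38095092773438, 175.7936553955078) 19.965078353881836 [[ 0.58999383 -0.06388734  0.09      ]]
```

View pics/crop0.png

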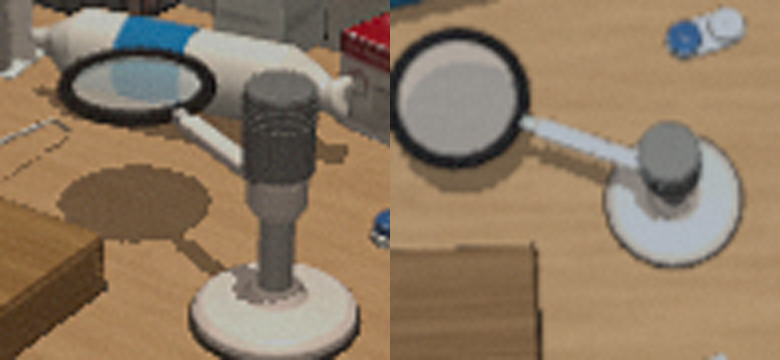

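The crop shows the grey ribbed cap on the magnifier pillar, with the arm below it running to the lens at upper left. It is the cap meant, on an axis near (0.537, -0.208). Next I check that the transfer path is clear.

```bash
python3 - <<'E'
from h import *
a=np.array([.138,.532]);b=np.array([.5377,-.2075])
for n in("scene","top"):
    P=cloud(cam(n)).reshape(-1,3); t=np.clip((P[:,:2]-a)@(b-a)/((b-a)@(b-a)),0,1)
    d=np.linalg.norm(P[:,:2]-a-t[:,None]*(b-a),axis=1)
    for i in range(10):
        m=(d<.09)&(t>=i/10)&(t<=(i+1)/10); print(n,i,m.sum(),P[m,2].max().round(3) if m.any() else None)
E
```

```text
scene 0 355 0.019
scene 1 1197 0.249
scene 2 3158 0.253
scene 3 350 0.047
scene 4 2793 0.048
scene 5 2266 0.048
scene 6 2379 0.047
scene 7 2498 0.048
scene 8 2759 0.099
scene 9 4906 0.16
top 0 1754 0.021
top 1 1449 0.229
top 2 1847 0.255
top 3 376 0.048
top 4 1749 0.05
top 5 1890 0.051
top 6 1859 0.05
top 7 1764 0.051
top 8 1851 0.102
top 9 3134 0.162
```

Request:
apply_moves([
  [0,0,-30,0,0,-7.3,1],
  [0,0,-30,0,0,-7.3,1],
])

```text
time_s: 0.55
position: [0.138, 0.5322, 0.2919]
tool_rot: [[-1.0, -0.005, -0.0], [-0.005, 1.0, -0.001], [0.0, -0.001, -1.0]]
ft_force: [0.6, 0.8, 0.0]
grip_width: 0.0851
gripper_force: 0.0
```

Request:
apply_moves([
  [0,0,-40,0,0,0,1],
  [0,0,-30,0,0,0,1],
  [-24,-44,0,0,0,0,1],
  [-24,-44,0,0,0,0,1],
  [-24,-44,0,0,0,0,1],
  [-24,-44,0,0,0,0,1],
  [-24,-44,0,0,0,0,1],
  [-24,-44,0,0,0,0,1],
  [-24,-44,0,0,0,0,1],
  [-24,-44,0,0,0,0,1],
  [-24,-44,0,0,0,0,1],
  [-24,-44,0,0,0,0,1],
])

```text
time_s: 2.05
position: [0.379, 0.091, 0.3615]
tool_rot: [[-1.0, -0.001, 0.0], [-0.001, 1.0, 0.0], [-0.0, 0.0, -1.0]]
ft_force: [0.7, 0.6, -0.6]
grip_width: 0.0856
gripper_force: 0.0
```

Request:
apply_moves([
  [-24,-44,20,0,0,0,1],
  [-24,-44,20,0,0,0,1],
  [-24,-44,20,0,0,0,1],
  [-24,-44,20,0,0,0,1],
  [-24,-44,20,0,0,0,1],
  [-14,-40,20,0,0,0,1],
  [0,0,0,0,0,0,1],
])

```text
time_s: 2.92
position: [0.5127, -0.1693, 0.2391]
tool_rot: [[-1.0, 0.002, -0.003], [0.002, 1.0, 0.002], [0.003, 0.002, -1.0]]
ft_force: [0.6, 0.5, 0.6]
grip_width: 0.0854
gripper_force: 0.0
```

```bash
python3 - <<'E'
from h import *
s=telemetry.observe();print(s["position"],s["q"].round(1),s["tool_rot"].round(3).tolist())
c=cam("wrist");save("w1.png",c["im"]);P=cloud(c)
m=(P[...,2]>.150)&(P[...,2]<.164)&(np.linalg.norm(P[...,:2]-[.5377,-.2075],axis=2)<.04)
k=max(cv2.findContours(m.astype('uint8'),0,2)[0],key=cv2.contourArea);e=cv2.fitEllipse(cv2.convexHull(k))
print(e,onplane(c,[e[0]],.157),P[m].min(0),P[m].max(0),np.median(P[m][:,2]))
E
```

```text
[ 0.51272656 -0.16925282  0.2391051 ] [ -30.8   20.6   75.    -0.    84.7 -120.7] [[-1.0, 0.002, -0.003], [0.002, 1.0, 0.002], [0.003, 0.002, -1.0]]
((225.7136688232422, 248.31434631347656), (56.337615966796875, 60.30583953857422), 101.42920684814453) [[ 0.53496298 -0.20812304  0.157     ]] [ 0.5165406  -0.22999281  0.15000778] [ 0.55884132 -0.18811815  0.15887882] 0.15609351940275099
```

View pics/w1.png

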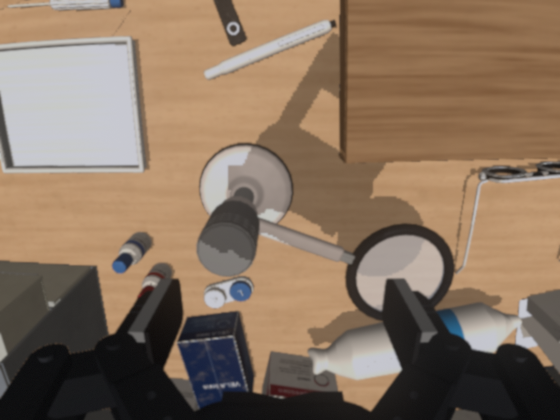

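The wrist view shows the cap top at (228,248), the lens at (400,272), the tray at the left and nothing near the pillar. All estimates agree on an axis of about (0.537, -0.208).

Request:
apply_moves([
  [-12,-19,0,0,0,0,1],
  [-12.3,-19.7,0,0,0,0,1],
  [0,0,30,0,0,0,1],
  [0,0,30,0,0,0,1],
  [0,0,30,0,0,0,1],
  [0,0,20,0,0,0,1],
  [0,0,11,0,0,0,1],
  [0,0,0,0,0,0,1],
], grip_force=30)

```text
time_s: 3.98
position: [0.5372, -0.2053, 0.1206]
tool_rot: [[-1.0, -0.002, 0.0], [-0.002, 1.0, 0.0], [-0.0, 0.0, -1.0]]
ft_force: [-0.1, -0.4, 0.2]
grip_width: 0.0852
gripper_force: 0.0
```

Request:
apply_moves([
  [0,0,0,0,0,0,0.3],
  [0,0,0,0,0,0,0.3],
  [0,0,0,0,0,0,0.3],
  [0,0,0,0,0,0,0.3],
  [0,0,0,0,0,0,0.3],
  [0,0,0,0,0,0,0.3],
])

```text
time_s: 4.72
position: [0.5377, -0.2074, 0.1217]
tool_rot: [[-1.0, -0.001, 0.002], [-0.001, 1.0, -0.004], [-0.002, -0.004, -1.0]]
ft_force: [-0.7, -5.3, 5.8]
grip_width: 0.0418
gripper_force: 30.4
```

Request:
apply_moves([
  [0,0,-3,0,0,0,0.3],
  [0,0,-3,0,0,0,0.3],
  [0,0,-3,0,0,0,0.3],
  [0,0,-5,0,0,0,0.3],
  [0,0,-10,0,0,0,0.3],
  [0,0,-15,0,0,0,0.3],
  [0,0,-20,0,0,0,0.3],
  [0,0,-20,0,0,0,0.3],
  [0,0,0,0,0,0,0.3],
])

```text
time_s: 5.85
position: [0.5377, -0.206, 0.2013]
tool_rot: [[-1.0, -0.001, 0.003], [-0.001, 1.0, -0.002], [-0.003, -0.002, -1.0]]
ft_force: [0.6, -0.5, -1.2]
grip_width: 0.0417
gripper_force: 32.4
```

```bash
python3 - <<'E'
from h import *
c=cam("scene");P=cloud(c)
save("s2.png",cv2.resize(c["im"][110:260,190:390],(800,600),interpolation=cv2.INTER_CUBIC))
r=P[110:260,200:380].reshape(-1,3);d=np.linalg.norm(r[:,:2]-[.537,-.2075],axis=1)
for z in np.arange(.10,.25,.005):
    m=(d<.023)&(r[:,2]>z)&(r[:,2]<=z+.005)
    if m.sum()>3:print(z.round(3),m.sum(),r[m].mean(0).round(4),np.ptp(r[m][:,1]).round(4))
E
```

```text
0.1 36 [ 0.5273 -0.2136  0.1031] 0.0386
0.105 45 [ 0.5304 -0.2139  0.1069] 0.0336
0.11 23 [ 0.5301 -0.2126  0.1128] 0.0276
0.115 45 [ 0.5306 -0.2121  0.118 ] 0.0277
0.12 35 [ 0.5359 -0.2107  0.1214] 0.0261
0.125 14 [ 0.5329 -0.2097  0.1277] 0.0131
0.13 10 [ 0.5332 -0.2107  0.1323] 0.0141
0.135 14 [ 0.5294 -0.2118  0.1385] 0.0198
0.14 24 [ 0.5323 -0.2119  0.1423] 0.0254
0.145 26 [ 0.5319 -0.2123  0.1475] 0.0274
0.15 47 [ 0.5363 -0.2089  0.152 ] 0.0228
0.185 33 [ 0.5255 -0.2134  0.188 ] 0.0331
0.19 38 [ 0.5255 -0.2139  0.1925] 0.033
0.195 42 [ 0.5241 -0.2134  0.1977] 0.0329
0.2 32 [ 0.5231 -0.213   0.2025] 0.0354
0.205 37 [ 0.5219 -0.2119  0.2075] 0.0356
0.21 34 [ 0.5216 -0.211   0.2126] 0.0351
0.215 34 [ 0.5219 -0.2118  0.2175] 0.0344
0.22 35 [ 0.5217 -0.2122  0.2224] 0.0362
0.225 35 [ 0.5216 -0.2119  0.2274] 0.0345
0.23 39 [ 0.5216 -0.2114  0.2325] 0.0363
0.235 109 [ 0.533  -0.2058  0.2381] 0.0395
0.24 4 [ 0.527  -0.2216  0.2413] 0.023
```

View pics/s2.png

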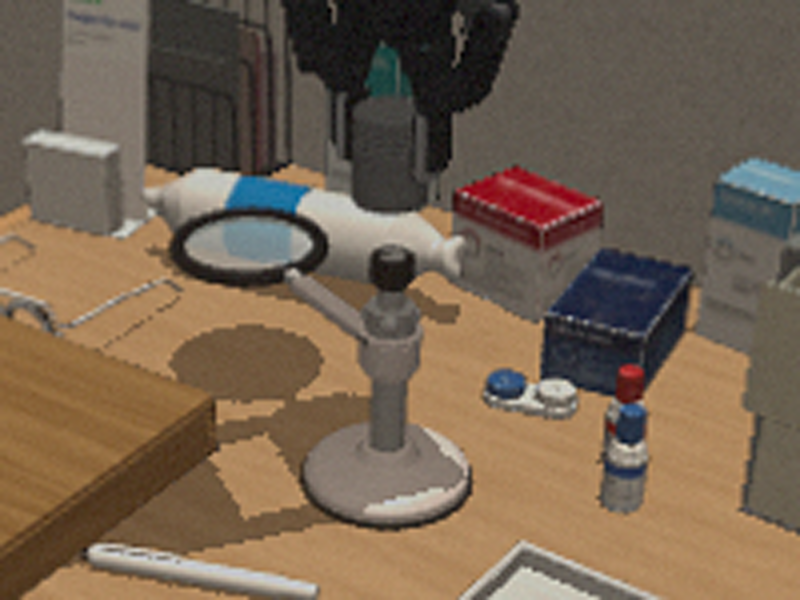

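The cap has come off and hangs upright in the fingers at (388,150). The black thumbscrew head shows at (390,268) and the magnifier arm hasn't moved. On to the tray.

Request:
apply_moves([
  [9,-19,0,0,0,0,0.3],
  [19,-38,0,0,0,0,0.3],
  [19,-38,0,0,0,0,0.3],
  [19,-38,0,0,0,0,0.3],
  [18,-38,10,0,0,0,0.3],
  [9,-18,20,0,0,0,0.3],
  [0,0,35,0,0,0,0.3],
  [0,0,35,0,0,0,0.3],
  [0,0,35,0,0,0,0.3],
  [0,0,20,0,0,0,0.3],
  [0,0,10,0,0,0,0.3],
  [0,0,0,0,0,0,0.3],
])

```text
time_s: 7.4
position: [0.4438, -0.3953, 0.0338]
tool_rot: [[-1.0, -0.001, -0.001], [-0.001, 1.0, 0.001], [0.001, 0.001, -1.0]]
ft_force: [0.9, -0.6, 0.8]
grip_width: 0.0418
gripper_force: 32.4
```

Request:
apply_moves([
  [0,0,3,0,0,0,0.3],
  [0,0,3,0,0,0,0.3],
  [0,0,0,0,0,0,0.3],
])

```text
time_s: 7.78
position: [0.4443, -0.395, 0.0284]
tool_rot: [[-1.0, -0.001, 0.0], [-0.001, 1.0, -0.0], [-0.0, -0.0, -1.0]]
ft_force: [-0.2, 0.0, -0.9]
grip_width: 0.0417
gripper_force: 32.4
```

Request:
apply_moves([
  [0,0,3,0,0,0,0.3],
  [0,0,2,0,0,0,0.3],
  [0,0,2,0,0,0,0.3],
  [0,0,0.5,0,0,0,0.3],
  [0,0,0,0,0,0,0.3],
])

```text
time_s: 8.4
position: [0.4443, -0.395, 0.0208]
tool_rot: [[-1.0, -0.001, -0.0], [-0.001, 1.0, -0.0], [0.0, -0.0, -1.0]]
ft_force: [-0.1, 0.4, -0.6]
grip_width: 0.0417
gripper_force: 32.4
```

Request:
apply_moves([
  [0,0,0.7,0,0,0,0.3],
  [0,0,0.7,0,0,0,0.3],
  [0,0,0,0,0,0,0.3],
])

```text
time_s: 8.78
position: [0.4445, -0.3951, 0.0206]
tool_rot: [[-1.0, -0.001, 0.001], [-0.001, 1.0, -0.001], [-0.001, -0.001, -1.0]]
ft_force: [-1.6, 2.0, 8.9]
grip_width: 0.0416
gripper_force: 33.1
```

The cap has touched the tray floor with 9 N of contact force. I release it and lift away.

Request:
apply_moves([
  [0,0,0,0,0,0,0.7],
  [0,0,0,0,0,0,0.9],
  [0,0,0,0,0,0,0.9],
  [0,0,0,0,0,0,0.9],
  [0,0,-15,0,0,0,0.9],
  [0,0,-30,0,0,0,0.9],
  [0,0,-40,0,0,0,0.9],
  [0,0,-50,0,0,0,0.9],
  [0,0,-50,0,0,0,0.9],
  [0,0,0,0,0,0,0.9],
])

```text
time_s: 10.02
position: [0.4452, -0.396, 0.2096]
tool_rot: [[-1.0, -0.001, 0.006], [-0.001, 1.0, -0.007], [-0.006, -0.007, -1.0]]
ft_force: [-0.0, -0.8, -0.9]
grip_width: 0.0766
gripper_force: 0.0
```

```bash
python3 - <<'E'
from h import *
c=cam("scene");P=cloud(c)
r=P[230:330,270:410].reshape(-1,3);d=np.linalg.norm(r[:,:2]-[.4445,-.395],axis=1)
for a,b in((.02,.05),(.05,.062)):
    m=(d<.03)&(r[:,2]>a)&(r[:,2]<b);print(m.sum(),r[m].mean(0),r[m].min(0),r[m].max(0))
c=cam("top");P=cloud(c)
q=P[...,:];d=np.linalg.norm(q[...,:2]-[.5372,-.2075],axis=2)
m=(d<.03)&(q[...,2]>.143)&(q[...,2]<.16);k=q[m];print("head",m.sum(),k.mean(0),k.min(0),k.max(0))
hsv=cv2.cvtColor(c["im"],cv2.COLOR_RGB2GRAY)[175:200,245:272];mm=(hsv<60).astype('uint8')
kk=max(cv2.findContours(mm,0,2)[0],key=cv2.contourArea)+[245,175];e=cv2.fitEllipse(kk);print(e,onplane(c,[e[0]],.148))
m=((q[...,2]>.07)&(q[...,2]<.12))[150:198,180:226].astype('uint8')
kk=np.vstack(cv2.findContours(m,0,2)[0])+[180,150];cc,rr=cv2.minEnclosingCircle(kk);print("lens",cc,rr,onplane(c,[cc],.09))
print(telemetry.observe()["q"].round(1))
E
```

```text
255 [ 0.43068977 -0.40119388  0.03519881] [ 0.42311574 -0.41612054  0.02013239] [ 0.45528812 -0.37452075  0.04987899]
263 [ 0.44137211 -0.39621548  0.0559222 ] [ 0.42479619 -0.41624853  0.05007168] [ 0.46403314 -0.37487424  0.05856932]
head 69 [ 0.53779772 -0.20650965  0.15047318] [ 0.52677643 -0.21687518  0.14317402] [ 0.54940505 -0.1956651   0.15455511]
((257.02301025390625, 186.57272338867188), (8.551671981811523, 12.685833930969238), 170.53372192382812) [[ 0.54210958 -0.20630475  0.148     ]]
lens (206.38095092773438, 175.7936553955078) 19.965078353881836 [[ 0.58999383 -0.06388734  0.09      ]]
[ -53.    27.3   69.6   -0.    83.  -143.1]
```

The cap stands upright at the tray's centre (top about 57 mm up) and the lens hasn't moved. The screw head is at (0.538, -0.207) with its top at about 0.151. I go there with the fingers half open.

Request:
apply_moves([
  [-9,18,0,0,0,0,0.7],
  [-18,38,0,0,0,0,0.7],
  [-19,38,0,0,0,0,0.7],
  [-19,38,0,0,0,0,0.7],
  [-19,38,0,0,0,0,0.7],
  [-9,19,0,0,0,0,0.7],
  [0,0,20,0,0,0,0.7],
  [0,0,25,0,0,0,0.7],
  [0,0,20,0,0,0,0.7],
  [0,0,12,0,0,0,0.7],
  [0,0,6,0,0,0,0.7],
  [0,0,0,0,0,0,0.7],
], grip_force=20)

```text
time_s: 11.62
position: [0.5372, -0.2059, 0.1214]
tool_rot: [[-1.0, -0.001, -0.0], [-0.001, 1.0, 0.0], [0.0, 0.0, -1.0]]
ft_force: [-0.5, 0.8, -0.1]
grip_width: 0.0598
gripper_force: 0.0
```

Request:
apply_moves([
  [0,0,0,0,0,0,0.7],
  [0,0,0,0,0,0,0.7],
])

```text
time_s: 11.88
position: [0.5373, -0.206, 0.1219]
tool_rot: [[-1.0, -0.001, 0.001], [-0.001, 1.0, -0.001], [-0.001, -0.001, -1.0]]
ft_force: [-0.6, -0.3, 0.2]
grip_width: 0.0598
gripper_force: 0.0
```

Request:
apply_moves([
  [-0.3,-1.2,-1,0,0,0,0.7],
  [0,0,0,0,0,0,0.1],
  [0,0,0,0,0,0,0.1],
  [0,0,0,0,0,0,0.1],
  [0,0,0,0,0,0,0.1],
  [0,0,0,0,0,0,0.1],
  [0,0,0,0,0,0,0.1],
  [0,0,0,0,0,0,0.1],
], grip_force=25)

```text
time_s: 12.88
position: [0.5375, -0.2086, 0.1229]
tool_rot: [[-1.0, -0.0, 0.001], [-0.0, 1.0, -0.003], [-0.001, -0.003, -1.0]]
ft_force: [-1.7, -6.9, 2.1]
grip_width: 0.0232
gripper_force: 24.6
```

```bash
python3 - <<'E'
from h import *
s=telemetry.observe();print({k:np.round(s[k],3).tolist() for k in("q","ft_force","wrist_torque","grip_width")})
E
```

```text
{'q': [-32.919, 29.971, 79.678, -0.12, 70.226, -122.903], 'ft_force': [-1.682, -6.879, 2.058], 'wrist_torque': [-0.894, 0.249, -0.035], 'grip_width': 0.023}
```

Request:
apply_moves([
  [0,-1.5,0,0,0,0,0.1],
  [0,0,0,0,0,0,0.1],
])

```text
time_s: 13.12
position: [0.5375, -0.2088, 0.1228]
tool_rot: [[-1.0, -0.001, 0.0], [-0.001, 1.0, -0.0], [-0.0, -0.0, -1.0]]
ft_force: [-0.7, -1.7, 4.2]
grip_width: 0.0227
gripper_force: 24.7
```

Request:
apply_moves([
  [0,-0.4,0,0,0,4,0.1],
  [0,0,0,0,0,9,0.1],
  [0,0,0,0,0,9,0.1],
  [0,0,0,0,0,9,0.1],
  [0,0,0,0,0,9,0.1],
  [0,0,0,0,0,9,0.1],
  [0,0,0,0,0,0,0.1],
])

```text
time_s: 14.0
position: [0.5378, -0.2086, 0.1226]
tool_rot: [[-0.658, 0.753, 0.001], [0.753, 0.658, 0.0], [-0.0, 0.001, -1.0]]
ft_force: [0.8, 2.5, 3.8]
grip_width: 0.0229
gripper_force: 24.7
```

```bash
cat > t.py <<'E'
from h import *
s=telemetry.observe();R=s["tool_rot"]
print("yaw",np.degrees(np.arctan2(R[1,0],R[0,0])).round(2),"Ftool",(R.T@s["ft_force"]).round(2),"T",s["wrist_torque"].round(3),"pos",s["position"].round(4),"q6",s["q"][5].round(1),s["gripper_force"])
E
python3 t.py
```

```text
yaw 131.15 Ftool [ 1.36  2.23 -3.79] T [ 0.457 -0.353 -0.096] pos [ 0.5378 -0.2086  0.1226] q6 -74.1 24.658684201422147
```

Request:
apply_moves([
  [0,0,0,0,0,9,0.1],
  [0,0,0,0,0,9,0.1],
  [0,0,0,0,0,9,0.1],
  [0,0,0,0,0,0,0.1],
])

```text
time_s: 14.5
position: [0.538, -0.2086, 0.1226]
tool_rot: [[-0.247, 0.969, 0.001], [0.969, 0.247, 0.0], [0.0, 0.001, -1.0]]
ft_force: [2.9, 3.3, 2.7]
grip_width: 0.0227
gripper_force: 24.6
```

```bash
python3 t.py
```

```text
yaw 104.3 Ftool [ 2.52  3.6  -2.66] T [ 0.575 -0.725 -0.036] pos [ 0.538  -0.2086  0.1226] q6 -47.3 24.63714394136332
```

Request:
apply_moves([
  [0,0,0,0,0,9,0.1],
  [0,0,0,0,0,9,0.1],
  [0,0,0,0,0,0,0.1],
])

```text
time_s: 14.88
position: [0.5381, -0.2087, 0.1225]
tool_rot: [[0.064, 0.998, 0.002], [0.998, -0.064, 0.0], [0.0, 0.002, -1.0]]
ft_force: [4.4, 4.2, 2.3]
grip_width: 0.0228
gripper_force: 24.6
```

```bash
python3 t.py
```

```text
yaw 86.31 Ftool [ 4.44  4.11 -2.26] T [ 0.56  -0.866  0.008] pos [ 0.5381 -0.2087  0.1225] q6 -29.3 24.594332365086302
```

Request:
apply_moves([
  [0,0,0,0,0,9,0.1],
  [0,0,0,0,0,9,0.1],
  [0,0,0,0,0,0,0.1],
])

```text
time_s: 15.25
position: [0.5382, -0.2088, 0.1225]
tool_rot: [[0.37, 0.929, 0.002], [0.929, -0.37, 0.0], [0.001, 0.002, -1.0]]
ft_force: [5.9, 2.8, 1.1]
grip_width: 0.023
gripper_force: 24.5
```

```bash
python3 t.py
```

```text
yaw 68.31 Ftool [ 4.8   4.42 -1.1 ] T [ 0.388 -0.885 -0.108] pos [ 0.5382 -0.2088  0.1225] q6 -11.3 24.54600613215007
```

Request:
apply_moves([
  [0,1.0,0,0,0,9,0.1],
  [0,0,0,0,0,9,0.1],
  [0,0,0,0,0,0,0.1],
])

```text
time_s: 15.62
position: [0.5384, -0.2089, 0.1223]
tool_rot: [[0.638, 0.77, -0.0], [0.77, -0.638, 0.001], [0.0, -0.001, -1.0]]
ft_force: [0.9, 4.3, 1.7]
grip_width: 0.0227
gripper_force: 24.7
```

```bash
python3 t.py
```

```text
yaw 50.39 Ftool [ 3.89 -2.08 -1.7 ] T [ 0.641 -0.408 -0.071] pos [ 0.5384 -0.2089  0.1223] q6 6.6 24.688550127320923
```

Request:
apply_moves([
  [0,0,0,0,0,9,0.1],
  [0,0,0,0,0,9,0.1],
  [0,0,0,0,0,0,0.1],
])

```text
time_s: 16.0
position: [0.5374, -0.2095, 0.1221]
tool_rot: [[0.844, 0.537, -0.003], [0.537, -0.844, 0.0], [-0.002, -0.002, -1.0]]
ft_force: [-5.4, 0.9, 2.6]
grip_width: 0.0228
gripper_force: 26.6
```

```bash
python3 t.py
```

```text
yaw 32.45 Ftool [-4.12 -3.64 -2.56] T [0.143 0.779 0.257] pos [ 0.5374 -0.2095  0.1221] q6 24.6 26.64466099013225
```

Request:
apply_moves([
  [0,0,0,0,0,9,0.1],
  [0,0,0,0,0,9,0.1],
  [0,0,0,0,0,0,0.1],
])

```text
time_s: 16.38
position: [0.5377, -0.2092, 0.122]
tool_rot: [[0.968, 0.249, -0.002], [0.25, -0.968, 0.001], [-0.002, -0.001, -1.0]]
ft_force: [-4.5, 2.3, 2.6]
grip_width: 0.0227
gripper_force: 26.5
```

```bash
python3 t.py
```

```text
yaw 14.45 Ftool [-3.76 -3.31 -2.58] T [0.293 0.712 0.08 ] pos [ 0.5377 -0.2092  0.122 ] q6 42.6 26.451522967887513
```

Torque jumped at a yaw of about 40° (140°, or 2.4 rad, of turning), and the fingers then slipped. The total turn of 165° exceeds the 2.8 rad maximum, so the screw is seated. I release to shed wind-up, recentre and regrip before backing off.

Request:
apply_moves([
  [0,0,0,0,0,9,0.1],
  [0,0,0,0,0,0,0.1],
])

```text
time_s: 16.62
position: [0.5381, -0.2091, 0.1221]
tool_rot: [[0.995, 0.095, -0.001], [0.095, -0.995, 0.001], [-0.001, -0.001, -1.0]]
ft_force: [-2.8, 2.7, -0.5]
grip_width: 0.0233
gripper_force: 24.5
```

```bash
python3 t.py
```

```text
yaw 5.46 Ftool [-2.5  -2.9   0.47] T [0.463 0.444 0.168] pos [ 0.5381 -0.2091  0.1221] q6 51.5 24.533078722888604
```

Request:
apply_moves([
  [0,0,0,0,0,0,0.6],
  [0,0,0,0,0,0,0.6],
  [0,0,0,0,0,0,0.6],
  [0,0,0,0,0,0,0.6],
])

```text
time_s: 17.12
position: [0.5385, -0.2095, 0.1225]
tool_rot: [[0.996, 0.089, 0.0], [0.089, -0.996, -0.0], [0.0, 0.0, -1.0]]
ft_force: [-0.0, -0.1, 0.3]
grip_width: 0.0514
gripper_force: 0.0
```

```bash
python3 t.py; python3 - <<'E'
from h import *
s=telemetry.observe();R=s["tool_rot"];print("shift mm tool",(R.T@(np.array([.538,-.209,.123])-s["position"])*1000).round(2))
E
```

```text
yaw 5.1 Ftool [-0.04  0.05 -0.25] T [ 0.046 -0.044  0.038] pos [ 0.5385 -0.2095  0.1225] q6 51.9 0.0
shift mm tool [-0.41 -0.55 -0.53]
```

Request:
apply_moves([
  [-0.4,-0.5,0,0,0,0,0.6],
  [0,0,0,0,0,0,0.1],
  [0,0,0,0,0,0,0.1],
  [0,0,0,0,0,0,0.1],
  [0,0,0,0,0,0,0.1],
  [0,0,0,0,0,0,0.1],
  [0,0,0,0,0,0,0.1],
], grip_force=35)

```text
time_s: 18.0
position: [0.538, -0.209, 0.1225]
tool_rot: [[0.996, 0.088, 0.0], [0.088, -0.996, -0.0], [0.0, 0.0, -1.0]]
ft_force: [-1.4, -0.3, 1.0]
grip_width: 0.0224
gripper_force: 34.2
```

```bash
python3 t.py
```

```text
yaw 5.06 Ftool [-1.41  0.18 -1.03] T [-0.113  0.035  0.006] pos [ 0.538  -0.209   0.1225] q6 52.0 34.21308554476127
```

Request:
apply_moves([
  [0,0,0,0,0,3,0.1],
  [0,0,0,0,0,0,0.1],
])

```text
time_s: 18.25
position: [0.538, -0.209, 0.1225]
tool_rot: [[0.999, 0.036, 0.0], [0.036, -0.999, -0.0], [0.0, 0.0, -1.0]]
ft_force: [-0.2, -1.3, 2.1]
grip_width: 0.0226
gripper_force: 34.9
```

```bash
python3 t.py
```

```text
yaw 2.09 Ftool [-0.26  1.29 -2.09] T [-0.138  0.056  0.092] pos [ 0.538  -0.209   0.1225] q6 54.9 34.855104483431205
```

Request:
apply_moves([
  [0,0,0,0,0,4,0.1],
  [0,0,0,0,0,0,0.1],
])

```text
time_s: 18.5
position: [0.5385, -0.209, 0.1226]
tool_rot: [[0.999, -0.032, 0.001], [-0.032, -0.999, -0.0], [0.001, 0.0, -1.0]]
ft_force: [3.3, -1.0, 1.1]
grip_width: 0.0229
gripper_force: 36.2
```

```bash
python3 t.py
```

```text
yaw -1.84 Ftool [ 3.34  0.87 -1.08] T [-0.15  -0.489  0.319] pos [ 0.5385 -0.209   0.1226] q6 58.9 36.200024004501756
```

Torque rises to 0.32 N m within 7°, so the screw is against the hard stop. I unwind in small steps to find the zero-torque yaw.

Request:
apply_moves([
  [0,0,0,0,0,-2.5,0.1],
  [0,0,0,0,0,0,0.1],
])

```text
time_s: 18.75
position: [0.5384, -0.209, 0.1226]
tool_rot: [[1.0, 0.011, 0.001], [0.011, -1.0, -0.0], [0.001, 0.0, -1.0]]
ft_force: [3.5, -0.6, 1.4]
grip_width: 0.0226
gripper_force: 35.9
```

```bash
python3 t.py
```

```text
yaw 0.62 Ftool [ 3.52  0.65 -1.35] T [-0.074 -0.646 -0.026] pos [ 0.5384 -0.209   0.1226] q6 56.4 35.943755860613464
```

Request:
apply_moves([
  [0,0,0,0,0,-2.5,0.1],
  [0,0,0,0,0,0,0.1],
])

```text
time_s: 19.0
position: [0.5384, -0.209, 0.1226]
tool_rot: [[0.999, 0.053, 0.001], [0.053, -0.999, -0.0], [0.001, 0.0, -1.0]]
ft_force: [4.7, 0.5, 0.7]
grip_width: 0.0227
gripper_force: 35.9
```

```bash
python3 t.py
```

```text
yaw 3.04 Ftool [ 4.68 -0.29 -0.69] T [ 0.024 -0.788 -0.025] pos [ 0.5384 -0.209   0.1226] q6 54.0 35.93771450362652
```

Request:
apply_moves([
  [0,0,0,0,0,-2.5,0.1],
  [0,0,0,0,0,0,0.1],
])

```text
time_s: 19.25
position: [0.5384, -0.209, 0.1226]
tool_rot: [[0.995, 0.096, 0.001], [0.096, -0.995, -0.0], [0.001, 0.0, -1.0]]
ft_force: [5.5, -0.6, -0.0]
grip_width: 0.0224
gripper_force: 35.9
```

```bash
python3 t.py
```

```text
yaw 5.53 Ftool [5.41 1.11 0.05] T [-0.036 -0.87   0.001] pos [ 0.5384 -0.209   0.1226] q6 51.5 35.93009157914821
```

The screw picks up at a yaw of about 0.3°, so the target is about 90.5°, a further 85°.

Request:
apply_moves([
  [0.4,0,0,0,0,-7.5,0.1],
  [0.4,0,0,0,0,-8.5,0.1],
  [0,0,0,0,0,-8.5,0.1],
  [0,0,0,0,0,-8.5,0.1],
  [0,0,0,0,0,-8.5,0.1],
  [0,0,-0.1,0,0,-8.5,0.1],
  [0,0,-0.1,0,0,-8.5,0.1],
  [0,0,-0.1,0,0,-8.5,0.1],
  [0,0,0,0,0,-8.5,0.1],
  [0,0,0,0,0,-6,0.1],
  [0,0,0,0,0,-3.5,0.1],
  [0,0,0,0,0,0,0.1],
])

```text
time_s: 20.75
position: [0.538, -0.2085, 0.1227]
tool_rot: [[-0.009, 1.0, -0.002], [1.0, 0.009, 0.001], [0.001, -0.002, -1.0]]
ft_force: [-2.1, 0.9, 4.2]
grip_width: 0.0223
gripper_force: 36.2
```

```bash
python3 t.py; python3 - <<'E'
from h import *
c=cam("top");q=cloud(c)
m=((q[...,2]>.07)&(q[...,2]<.12))[150:198,180:226].astype('uint8')
kk=np.vstack(cv2.findContours(m,0,2)[0])+[180,150];cc,rr=cv2.minEnclosingCircle(kk);print("lens",cc,rr,onplane(c,[cc],.09))
c=cam("scene");save("s3.png",cv2.resize(c["im"][130:330,180:447],(800,600),interpolation=cv2.INTER_CUBIC))
E
```

```text
yaw 90.49 Ftool [ 0.9  -2.1  -4.21] T [0.22  0.308 0.056] pos [ 0.538  -0.2085  0.1227] q6 -33.4 36.235744451603296
lens (203.1666717529297, 173.5) 17.519926071166992 [[ 0.59682486 -0.05482189  0.09      ]]
```

View pics/s3.png

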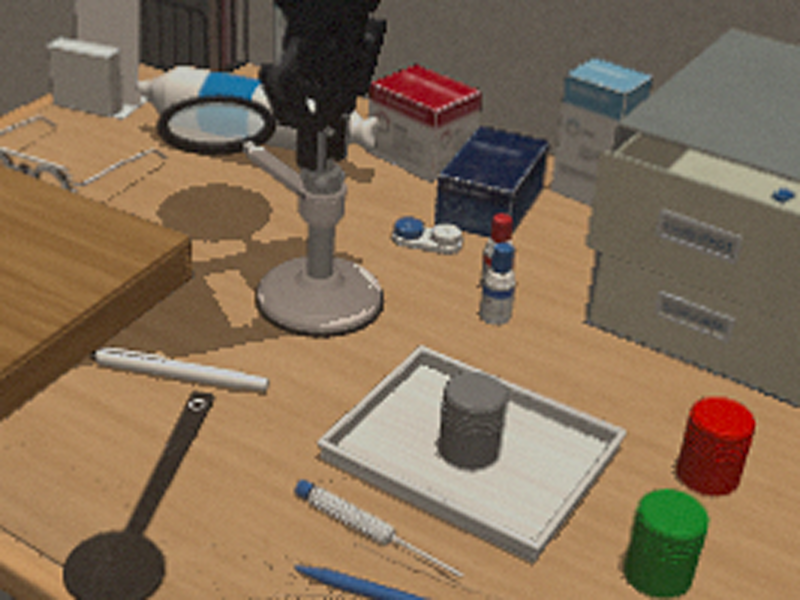

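The cap stands open side down in the tray at (474,420). The fingers hold the screw head at (320,140), and the bystanders look untouched. I check the lens ring against the first image, then hand in.

```bash
python3 - <<'E'
from h import *
a=cv2.imread("pics/scene0.png");b=cam("scene")["im"][...,::-1]
for im in(a,b):
    g=cv2.cvtColor(np.ascontiguousarray(im),cv2.COLOR_BGR2GRAY)[155:186,228:270];m=(g<45).astype('uint8')
    k=max(cv2.findContours(m,0,2)[0],key=cv2.contourArea);print(cv2.boundingRect(k),cv2.fitEllipse(cv2.convexHull(k))[0])
E
```

```text
(5, 7, 37, 20) (23.789134979248047, 16.446575164794922)
(5, 7, 37, 20) (23.996871948242188, 16.530136108398438)
```

```bash
python3 -c "
from rig import env
print(env.close_job())"
```

```text
the job is handed in; nothing more can be done
None
```

The job is handed in: the cap stands open side down in the tray, and the thumbscrew was seated, backed off about 90° by wrist yaw, and is still held in the fingers; the lens showed no movement in the camera check, and the other things looked undisturbed.

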